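Slide the specimen tray into its notches and latch it

TASK

Push the tray carrying the asphalt specimen along its rails with the fingertips, by its upright end plate, until it drops into the locating notches and lies level; don't ram it. Then push the latch handle round until the latch stops over the tray's front edge. Only push: do not lift the tray, do not touch the specimen on it, and leave the other things on the table where they are.

Things in the scene. Friction and masses are not known exactly. Their poses are not given: they have to be found in the camera images.
- frame: Fixed frame: dark base 150 x 385 x 10 mm with two rails along its y axis. Origin at table height, midway between the rails; z up; +y, roughly to the robot's left (within 17 degrees), is the pushing direction. Base spans y -157 to 227 mm. Rails: at x -45 and 45 mm, 20 mm wide, y -145 to 125 mm, top 34 mm above the table; grey side guides at x -64 and 64 mm, 46 mm high.
- home (a point): Where the tray's origin lies when the tray is home: frame y = 50 mm, 28 mm above the table, axes as the frame's. Both rails have two 6 mm deep notches: the rear one 49 to 31 mm behind this point (-y), the front one 29 to 61 mm ahead of it. The tray has 3 mm of play along y in them and stops against their end walls.
- tray: Loose steel tray, about 0.4 kg. Origin: underside of its cross keys; axes as the frame's. Keys 8 mm high at y -46 to -34 and 32 to 58 mm; on them a plate 116 mm (x) by 130 mm (y -60 to 70) by 6 mm. Starts 70 to 130 mm short of home, origin 34 mm above the table; drops 6 mm at home only (the wide front key passes over the rear notch). Sliding takes 2 to 6 N.
- tray_push (a point): Centre of the outer (-y) face of the tray's upright end plate, the place to push. The end plate is 90 mm wide (x), 4 mm thick and stands from 48 to 74 mm above the table at the start. The point is 60 mm behind (-y) and 27 mm above the tray's origin.
- specimen_center (a point): Centre of the loose asphalt specimen, a dark speckled disc of 90 mm diameter and 40 mm height, about 0.45 kg, standing on the tray's plate between four steel posts of 8 mm diameter and 18 mm height. Its top is 88 mm above the table at the start.
- latch (a joint): Angle of the latch, a flat two-armed lever. 0: handle arm towards the frame's -x, tongue to +x; starts at 0 to 0.35. Grows clockwise seen from above to its stop at 1.571: handle to the frame's +y, tongue (40 mm long, underside 44.5 mm above the table) over the front 15 mm of the seated tray. Stays where left; takes about 1.5 N at the pin. A tray not dropped is in its way.
- latch_axis (a point): Point on the latch's upright turning axis, at frame x = 0, y = 145 mm, 56.5 mm above the table (top of the latch's hub, 26 mm diameter). The latch's arms are 8 mm thick, from 44.5 to 52.5 mm above the table.
- latch_pin (a point): Middle of the upright round handle pin near the end of the latch's handle arm, 60 mm from the latch axis. The pin is 12 mm in diameter and stands from 52.5 to 86.5 mm above the table; the point is 69.5 mm above the table.
- specimen: The same specimen as specimen_center; origin at the centre of its underside.
- small_core: Bystander: a loose upright asphalt core, 60 mm in diameter, 70 mm high, beyond the frame. Origin at its underside.
- jar: Bystander: a loose clear jar with a yellow lid, 58 mm in diameter, 85 mm high, beyond the frame. Origin at its underside.
- brush: Bystander: a loose brush 170 mm long lying on the table beyond the frame. Origin at its underside.
Not all that is in view belongs to the job. Leave any red or yellow look-alike of the tray alone.

How it is judged:
By the outcome, as a careful person would: the job done as asked, in the order asked, and still so for the second after the job is handed in, with the robot touching nothing.
It also fails if it takes over 64 s, if anything falls off the work surface, if the arm or the gripper's body presses on something with over 40 N, if the wrist force passes 120 N, or if a joint passes its speed limit or range.

ROBOT

A 6-joint arm with a two-finger parallel gripper is mounted at the origin on the work surface. World frame = base frame: x ahead of the robot, y to its left, z up, the work surface at z = 0. Lengths are in m, angles in rad, forces in N, time in s.
With the tool pointing down it reaches from about 0.25 to 0.8 m from the base axis. Payload 3.9 kg.
Tool frame: the origin (TCP) lies between the finger pads; the fingertips stand 14 mm ahead of it and the grasp point (between the pads) lies 5 mm behind it; z points along the fingers, y is the direction in which the jaws open and shut (so a half turn about z gives the same grasp; the last joint's range is limited). The gripper opens to 85 mm and grips with 20 to 120 N. Pads are 22 mm wide; open, the fingers measure 114 mm over their backs; the gripper's body (76 mm by 85 mm) begins 54 mm behind the grasp point. The pads swing forward as they close: fully open they stand 13 mm farther back than shut.
Start: joints at [1.308, 0.26, -0.138, 1.173, 0, 1.571], TCP at [0.136, 0.507, 0.245] pointing down, gripper open.
Joint ranges: [-2.78, 2.78], [-0.83, 1.72], [-1.28, 1.37], [-1.9, 2.12], [-1.57, 1.48], [-3.14, 3.14]. Speed limits (rad/s): [2.57, 2.57, 3.14, 3.14, 3.14, 3.14].

INTERFACE

Orientations are given as a unit quaternion [w, x, y, z].
In Python, from plant import manip, cams gives the robot as it stands.
- The arm moves only by the tool step_arm, never from a script. Its argument "steps" is one flat list of numbers, 5 for each row, row after row: the shift along the world's x, y, z in mm, then the turn about the world's z in degrees, then the closure, from 0 (fully open) to 1 (shut). In form: [tx, ty, tz, yaw, claw, tx, ty, tz, yaw, claw, ...]. A call has exactly 10 rows; each row is the pose to reach, as a shift and turn from the pose commanded when the call began; what a row does not reach only later rows make up. A row lasts 1/8 s, in which the tool goes at most 62.5 mm and 10.7 degrees, less where a joint would pass 70% of its speed; a pose out of reach is approached as far as the arm can. A call with a gripper value outside its range is refused whole. The fingers move at their own pace and stop on an object; "grip_force" is the grip in N (left out, the last holds). Time passes only in rows, so rows that repeat a pose let the fingers close, or fill a call up. It gives the time, the measured TCP pose, the force and the opening at its end, in the units of the state.
- manip.observe(): the state, without advancing time (a new reading comes with each control period).
- cams.capture(name): name is "scene" or "top" or "wrist"; returns a dict with "frame" (420x560x3 uint8, blue, green, red), "fx", "fy", "cx", "cy" (pixels), "dist_coeffs" ([k1, k2, p1, p2, k3] as OpenCV has them; the pictures are not rectified), "R" (3x3) and "t" (3): a world point X has camera coordinates R X + t. Camera axes: x right, y down, z forward; pixel columns grow to the right and rows downward; lengths in m; the calibration is good to about 2 mm. A picture is of the moment at which its call begins. There is no depth.
- manip.job_done(): hands the job in, once; it reports no verdict.
The state is a dict: "clock": time; "joints": joint angles; "dq": joint speeds; "joint_torque": joint torques, N m; "position": TCP position; "tool_rot": TCP orientation; "contact_force": force on the tool from outside, world axes, zero at the start; "torque": the same for the moment, N m; "finger_gap": opening from 0.0 (shut) to 1.0 (fully open).
Only numpy, scipy, OpenCV 4.12 (cv2) and the standard library are available. Lean on these libraries where they do the work, as an engineer would, in place of code of your own. Each camera call takes 0.05 s, during which the arm holds its last target. There are 200 camera calls.

## Working session

There is one attempt and no reset: what is moved stays moved. The work goes in short steps, Python scripts to look and compute and a tool call to move; the robot and the scene stay as the last step left them, time stands still between calls to the robot, and variables do not carry over. Pictures are saved under pics/ and viewed, about 8 in all and at most 12, crops included, and the job is handed in when it is done.

Besides the shell and the picture viewer there is one more tool, called after "Call:" by a JSON object that holds its "fn" and its "kwargs". step_arm: Moves the arm, as the interface text tells. Its arguments: {"type":"object","properties":{"steps":{"type":"array"},"grip_force":{"type":"number"}},"required":["steps"]}

```bash
mkdir -p pics
cat > h.py <<'E'
import numpy as np, cv2
from plant import manip, cams
def K(c): return np.array([[c["fx"],0,c["cx"]],[0,c["fy"],c["cy"]],[0,0,1.]])
def ray(c,px):
    p=cv2.undistortPoints(np.array(px,float).reshape(-1,1,2),K(c),np.array(c["dist_coeffs"],float)).reshape(-1,2)
    R=np.array(c["R"]);t=np.array(c["t"]).ravel()
    return -R.T@t, np.c_[p,np.ones(len(p))]@R
def onz(c,px,z):
    o,d=ray(c,px); return o+d*((z-o[2])/d[:,2])[:,None]
def proj(c,X):
    return cv2.projectPoints(np.array(X,float).reshape(-1,3),cv2.Rodrigues(np.array(c["R"],float))[0],np.array(c["t"],float).ravel(),K(c),np.array(c["dist_coeffs"],float))[0].reshape(-1,2)
E
python3 - <<'E'
from h import *
for n in("top","scene"):
    c=cams.capture(n); cv2.imwrite(f"pics/{n}0.png",c["frame"]); print(n,ray(c,[[280,210]]))
s=manip.observe(); print(s)
E
```

```text
top (array([ 0.42489451, -0.05673923,  0.85815242]), array([[ 0.08996488, -0.00708008, -0.99607131]]))
scene (array([0.95212885, 0.08290781, 0.7441569 ]), array([[-0.51749232, -0.18750953, -0.83505008]]))
{'clock': 0.1, 'joints': array([ 1.30801080e+00,  2.60607664e-01, -1.39247190e-01,  1.17271523e+00,
        3.80771341e-05,  1.57082399e+00]), 'dq': array([ 0.00087027, -0.00155722,  0.00180123, -0.00014845, -0.0005716 ,
        0.0007777 ]), 'joint_torque': array([ 2.35105115e-03, -4.06509590e+01,  2.54527599e+01,  1.00977696e-02,
        1.41479636e-04, -1.36885387e-05]), 'position': array([0.13621345, 0.50640256, 0.24455102]), 'tool_rot': array([-1.35056438e-04,  1.31028706e-01,  9.91378178e-01, -8.76739203e-04]), 'contact_force': array([0.23381408, 0.2149659 , 0.53869977]), 'torque': array([ 0.01433937, -0.04388728,  0.0304252 ]), 'finger_gap': 0.9992447457642524}
```

View pics/top0.png

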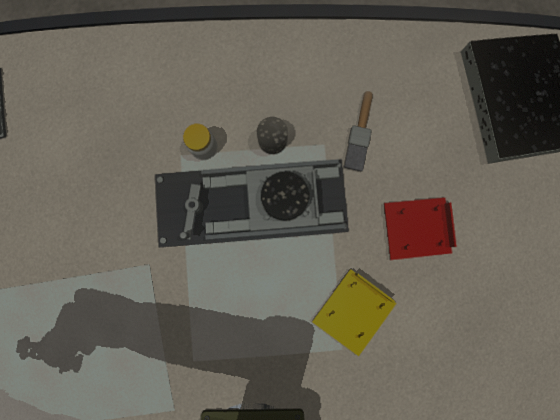

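View pics/scene0.png

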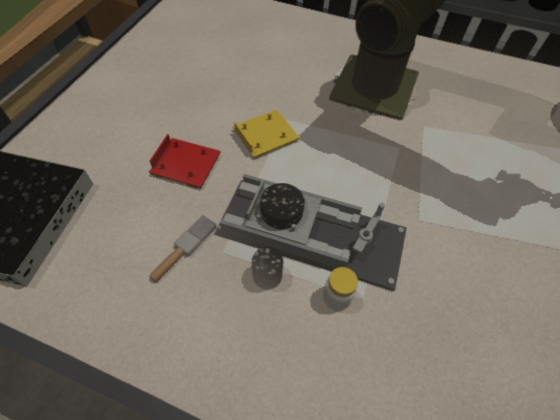

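Top view: frame spans (157,175)–(349,232), +y to the left; latch hub is near (192,205), pin near (183,235), end plate near x≈318. Next I'll measure the base corners and view an enlarged crop.

Run:
```python
from h import *
c=cams.capture("top"); f=c["frame"]
cv2.imwrite("pics/top1.png",cv2.resize(f[150:260,145:360],None,fx=3.7,fy=3.7,interpolation=cv2.INTER_CUBIC))
g=f.max(2); m=((g<135)).astype(np.uint8)*255; m[:150]=0;m[260:]=0;m[:,:145]=0;m[:,360:]=0
# base corners at z~10mm
m=cv2.morphologyEx(m,cv2.MORPH_CLOSE,np.ones((9,9)))
n,l,s,_=cv2.connectedComponentsWithStats(m); i=1+s[1:,4].argmax(); print(s[i])
k=cv2.findContours((l==i).astype(np.uint8),0,1)[0][0]
W=onz(c,k.reshape(-1,2),0.010)[:,:2].astype(np.float32)*1000
r=cv2.minAreaRect(W); print(r); print(cv2.boxPoints(r))
print("hub,pin",onz(c,[[192,205]],.0565),onz(c,[[183,235]],.0865), "plate",onz(c,[[318,170],[320,226]],.074))
```

```text
[  145   150   215   110 23650]
((514.9990844726562, -4.7157745361328125), (442.275634765625, 223.6339111328125), 88.94497680664062)
[[ 399.12936 -223.75726]
 [ 622.7254  -227.87494]
 [ 630.8688   214.32571]
 [ 407.27277  218.44339]]
hub,pin [[0.50982152 0.10556401 0.0565    ]] [[0.45177    0.11604577 0.0865    ]] plate [[ 0.57012196 -0.13530931  0.074     ]
 [ 0.46452486 -0.13609049  0.074     ]]
```

View pics/top1.png

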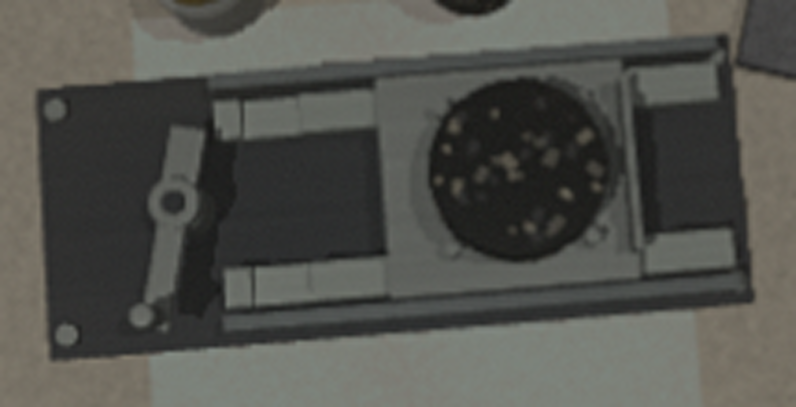

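Crop: base corners at about (38,90), (52,360), (752,301), (727,36); hub (173,202), pin top (141,315), end-plate outer top edge (630,70)–(646,248).

Run:
```python
from h import *
c=cams.capture("top")
P=lambda a:np.array(a,float)/3.7+[145-.36,150-.36]
b=onz(c,P([[38,90],[52,360],[752,301],[727,36]]),.010)*1000
print(b.round(1)); print("sides",np.linalg.norm(b-np.roll(b,-1,0),axis=1))
# +x-side: 38,90 & 727,36 ; y dir from right to left
u=(b[0]-b[3])+(b[1]-b[2]);u/=np.linalg.norm(u); print("y axis",u, "yaw",np.degrees(np.arctan2(-u[0],u[1])))
x=np.array([u[1],-u[0],0]); o=b.mean(0)-35*u; o[2]=0; print("origin",o)
for n,p,z in(("hub",[173,202],56.5),("pin",[141,315],86.5),("plateA",[630,70],74),("plateB",[646,248],74),("frontL",[377,80],48),("frontR",[388,297],48),("spec",[520,169],88)):
    w=onz(c,P([p]),z/1000)[0]*1000; print(n,w.round(1),"frame",((w-o)@x).round(1),((w-o)@u).round(1))
```

```text
[[ 580.   192.3   10. ]
 [ 431.1  182.8   10. ]
 [ 456.6 -198.7   10. ]
 [ 603.4 -190.    10. ]]
sides [149.2598188  382.30766457 147.13956215 382.97594057]
y axis [-0.06389242  0.99795679  0.        ] yaw 3.663261127214513
origin [520.02087828 -38.32995272   0.        ]
hub [511.3 106.7  56.5] frame 0.6 145.3
pin [452.2 116.5  86.5] frame -57.8 158.9
plateA [ 573.  -129.5   74. ] frame 47.0 -94.4
plateB [ 481.9 -135.1   74. ] frame -44.2 -94.2
frontL [574.7   1.1  48. ] frame 57.1 35.9
frontR [460.8  -3.4  48. ] frame -56.8 38.6
spec [521.3 -72.2  88. ] frame -0.9 -33.9
```

Call:
{"fn": "step_arm", "kwargs": {"steps": [30,-52,0,-7,1,60,-104,0,-14,1,90,-156,0,-21,1,120,-208,0,-28,1,150,-260,0,-35,1,180,-312,0,-42,1,210,-364,0,-49,1,240,-416,0,-56,1,270,-468,0,-63,1,300,-520,0,-71.2,1]}}

```text
clock: 1.45
position: [0.4371, -0.015, 0.2454]
tool_rot: [0.0, 0.685, 0.728, 0.0]
contact_force: [1.3, 1.1, -0.6]
finger_gap: 0.002
```

Call:
{"fn": "step_arm", "kwargs": {"steps": [31,-53,0,0,1,62,-106,0,0,1,92,-160,0,0,1,92,-160,-30,0,1,92,-160,-70,0,1,92,-160,-110,0,1,92,-160,-140,0,1,92,-160,-150,0,1,92,-160,-150,0,1,92,-160,-150,0,1]}}

```text
clock: 2.7
position: [0.5295, -0.1734, 0.0967]
tool_rot: [0.001, 0.684, 0.73, 0.001]
contact_force: [0.1, -0.3, -0.8]
finger_gap: -0.001
```

Run:
```python
from h import *
s=manip.observe(); print(s["clock"],s["position"],s["tool_rot"],s["contact_force"],s["finger_gap"],s["joints"])
a=cams.capture("scene")["frame"][130:290,170:430]; b=cams.capture("wrist")["frame"]
cv2.imwrite("pics/s2.png",np.hstack([cv2.resize(a,(480,300)),cv2.resize(b,(320,300))]))
```

```text
2.7 [ 0.52952594 -0.17339794  0.09669166] [1.16626300e-03 6.83629241e-01 7.29828340e-01 5.42803154e-04] [ 0.10166177 -0.25925238 -0.7648944 ] -0.0005312969836494514 [-3.16453267e-01  4.15317630e-01 -3.17824034e-01  8.35081878e-01
 -1.71781285e-06  1.18899599e+00]
```

View pics/s2.png

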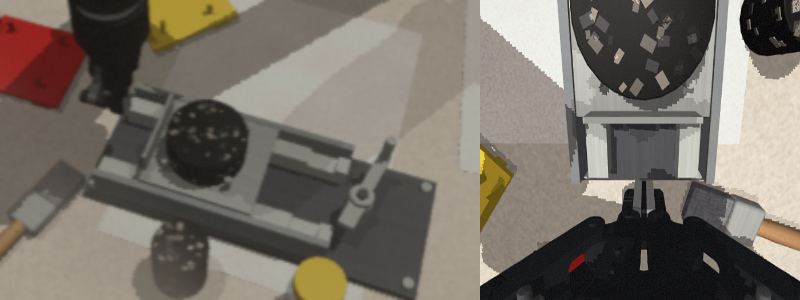

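Picture: the shut fingers stand behind the end plate, centred between the rails (plate at y≈115 of the wrist half). I'll lower them and approach.

Call:
{"fn": "step_arm", "kwargs": {"steps": [0,0,-10,0,1,0,0,-20,0,1,0,0,-28,0,1,0,0,-28,0,1,-0.3,4,-28,0,1,-0.5,8,-28,0,1,-0.8,12,-28,0,1,-1,16,-28,0,1,-1.2,19,-28,0,1,-1.4,22,-28,0,1]}}

```text
clock: 4.05
position: [0.527, -0.1508, 0.0674]
tool_rot: [0.0, 0.684, 0.73, 0.0]
contact_force: [0.3, 0.0, -0.3]
finger_gap: 0.002
```

Call:
{"fn": "step_arm", "kwargs": {"steps": [-0.1,2,0,0,1,-0.3,4,0,0,1,-0.4,6,0,0,1,-0.5,8,0,0,1,-0.6,10,0,0,1,-0.8,12,0,0,1,-0.9,14,0,0,1,-1,16,0,0,1,-1.2,18,0,0,1,-1.3,20,0,0,1]}}

```text
clock: 5.3
position: [0.5257, -0.131, 0.0673]
tool_rot: [0.0, 0.684, 0.73, -0.0]
contact_force: [0.3, -4.4, -1.1]
finger_gap: -0.003
```

Call:
{"fn": "step_arm", "kwargs": {"steps": [-0.2,2.5,0,0,1,-0.3,5,0,0,1,-0.5,7.5,0,0,1,-0.6,10,0,0,1,-0.8,12.5,0,0,1,-1,15,0,0,1,-1.1,17.5,0,0,1,-1.3,20,0,0,1,-1.4,22.5,0,0,1,-1.6,25,0,0,1]}}

```text
clock: 6.55
position: [0.5241, -0.1059, 0.0673]
tool_rot: [0.0, 0.684, 0.73, -0.0]
contact_force: [0.3, -3.5, -1.3]
finger_gap: 0.003
```

Call:
{"fn": "step_arm", "kwargs": {"steps": [-0.2,2.5,0,0,1,-0.3,5,0,0,1,-0.5,7.5,0,0,1,-0.6,10,0,0,1,-0.8,12.5,0,0,1,-1,15,0,0,1,-1.1,17.5,0,0,1,-1.3,20,0,0,1,-1.4,22.5,0,0,1,-1.6,25,0,0,1]}}

```text
clock: 7.8
position: [0.5225, -0.0809, 0.0673]
tool_rot: [0.0, 0.684, 0.73, -0.0]
contact_force: [-0.3, -4.0, -0.4]
finger_gap: -0.0
```

Run:
```python
from h import *
c=cams.capture("top");a=c["frame"][150:260,145:360]
cv2.imwrite("pics/s3.png",cv2.resize(a,None,fx=3.7,fy=3.7,interpolation=cv2.INTER_CUBIC))
```

```text
(no output)
```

View pics/s3.png

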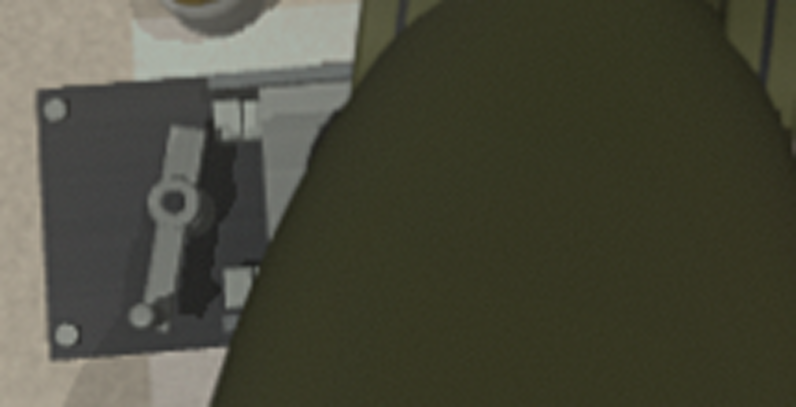

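The tray's front edge is at crop x≈260, i.e. frame y≈99 mm, leaving about 21 mm. I'll go slower from here.

Call:
{"fn": "step_arm", "kwargs": {"steps": [-0.1,1.5,0,0,1,-0.2,3,0,0,1,-0.3,4.5,0,0,1,-0.4,6,0,0,1,-0.5,7.5,0,0,1,-0.6,9,0,0,1,-0.7,10.5,0,0,1,-0.8,12,0,0,1,-0.9,13.5,0,0,1,-1,15,0,0,1]}}

```text
clock: 9.1
position: [0.5215, -0.0659, 0.0673]
tool_rot: [-0.0, 0.684, 0.73, -0.0]
contact_force: [-0.4, -4.6, -0.4]
finger_gap: 0.001
```

Call:
{"fn": "step_arm", "kwargs": {"steps": [-0.1,0.8,0,0,1,-0.1,1.6,0,0,1,-0.2,2.4,0,0,1,-0.2,3.2,0,0,1,-0.3,4,0,0,1,-0.3,4,0,0,1,-0.3,4,0,0,1,-0.3,4,0,0,1,-0.3,4,0,0,1,-0.3,4,0,0,1]}}

```text
clock: 10.35
position: [0.5211, -0.0617, 0.0673]
tool_rot: [-0.0, 0.684, 0.73, 0.0]
contact_force: [-0.5, 0.6, -0.4]
finger_gap: 0.0
```

Run:
```python
from h import *
a=cams.capture("scene")["frame"][160:290,210:420]; b=cams.capture("wrist")["frame"]
cv2.imwrite("pics/s4.png",np.hstack([cv2.resize(a,(480,300),interpolation=cv2.INTER_CUBIC),cv2.resize(b,(320,300))]))
```

```text
(no output)
```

View pics/s4.png

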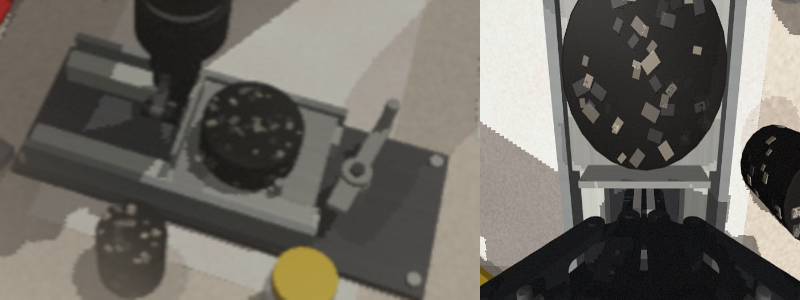

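Picture: the tray appears near home with the fingers behind its end plate, and the force has vanished. I'll back off, rise, swing to above the latch side and check the drop from there.

Call:
{"fn": "step_arm", "kwargs": {"steps": [0.5,-8,0,0,1,1.3,-20,0,0,1,1.3,-20,20,0,1,1.3,-20,60,0,1,1.3,-20,110,0,1,-20,-20,120,0,1,-60,-10,120,0,1,-100,10,120,0,1,-100,60,120,-6,1,-100,110,120,-13,1]}}

```text
clock: 11.7
position: [0.4211, 0.0481, 0.1877]
tool_rot: [0.0, 0.764, 0.645, 0.001]
contact_force: [0.7, 0.2, -0.0]
finger_gap: -0.001
```

Run:
```python
from h import *
s=manip.observe(); print(s["clock"],s["position"],s["contact_force"])
c=cams.capture("scene");d=cams.capture("top")
o=np.array([520.,-38.3,0]);u=np.array([-.0639,.998,0]);x=np.array([.998,.0639,0])
F=lambda a:np.array([o+x*p+u*q+[0,0,r] for p,q,r in a])/1000
f=c["frame"].copy()
# crop-scale overlay: tray corners & endplate top corners if down (green) / up (red)
f=cv2.resize(f[160:290,210:420],None,fx=3.8,fy=3.8,interpolation=cv2.INTER_CUBIC)
for h,col in((0,(0,0,255)),(-6,(0,255,0))):
    P=proj(c,F([(58,120,48+h),(-58,120,48+h),(45,-10,74+h),(-45,-10,74+h),(58,-10,48+h)]))
    for p in (P-[210,160]+.4)*3.8: cv2.circle(f,tuple(int(v) for v in p),3,col,1)
cv2.imwrite("pics/s5.png",f)
cv2.imwrite("pics/t5.png",cv2.resize(d["frame"][150:260,145:360],None,fx=3.7,fy=3.7,interpolation=cv2.INTER_CUBIC))
```

```text
11.7 [0.42106948 0.048116   0.18770081] [ 0.74402162  0.23046798 -0.02153379]
```

View pics/s5.png

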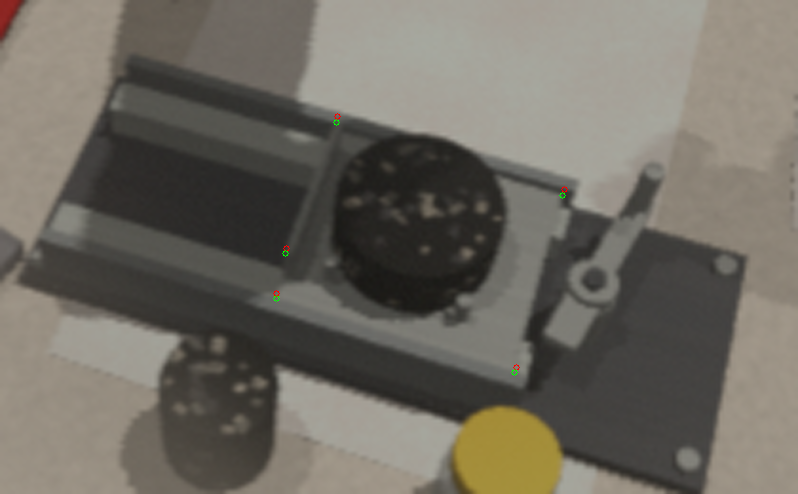

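Scene: the tray's front corner is at (520,375) and the end plate runs from (335,125) to (290,255). The predicted points for up and down differ by only 6 px, so I'll also use the top view.

Run:
```python
from h import *
a=cv2.imread("pics/t5.png")[20:330,180:800]; a=cv2.resize(a,(600,300))
c=cams.capture("scene")["frame"]
b=cv2.resize(c[180:250,275:370],(407,300),interpolation=cv2.INTER_CUBIC) # x4.286
cv2.imwrite("pics/s6.png",np.vstack([cv2.resize(a,(580,290)),np.pad(b,((0,0),(0,173),(0,0)))]))
```

```text
(no output)
```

View pics/s6.png

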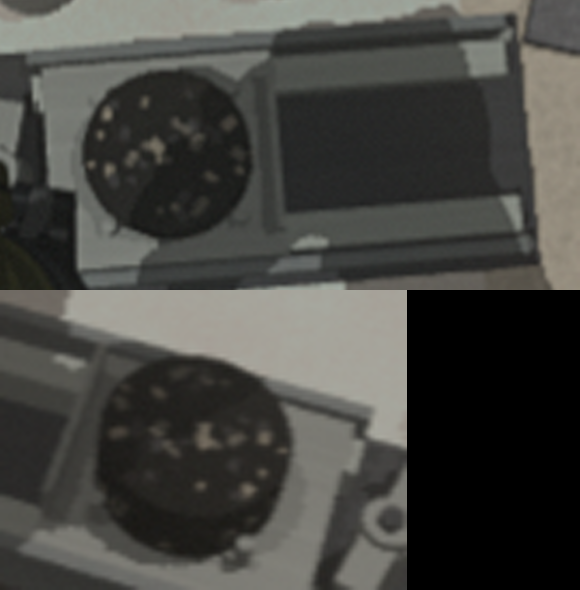

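Run:
```python
from h import *
o=np.array([520.,-38.3,0]);u=np.array([-.0639,.998,0]);x=np.array([.998,.0639,0])
t=cams.capture("top");c=cams.capture("scene");a=np.linspace(0,6.28,90)
m=cv2.inRange(c["frame"].max(2)[180:240,292:350],0,60)
for z in(88,82):
    w=onz(t,[[241.6,199.0]],z/1000)[0]*1000; print(z,"frame",(w-o)@x,(w-o)@u)
    P=proj(c,(w+45*np.c_[np.cos(a),np.sin(a),0*a])/1000); print(P.min(0),P.max(0))
    e=w+60*u*-1 # end plate
print("seen l 297.6 r 343.1 top 195.2")
s=cv2.imread("pics/scene0.png"); w0=o+u*-34; w0[2]=88
P=proj(c,(w0+45*np.c_[np.cos(a),np.sin(a),0*a])/1000); print("initial pred",P.min(0),P.max(0))
g=s.max(2)[175:235,250:312]; ys,xs=np.where(g<75); print("initial seen",xs.min()+250,xs.max()+250,ys.min()+175)
g=c["frame"].max(2)[185:245,292:350]; ys,xs=np.where(g<75); print("now",xs.min()+292,xs.max()+292,ys.min()+185)
```

```text
88 frame -1.1140397311087682 46.25528586241242
[296.65510899 192.18426596] [342.13454247 230.17879654]
82 frame -0.3740861858013935 46.71166614543964
[296.57790663 194.23201225] [341.79645523 232.13612177]
seen l 297.6 r 343.1 top 195.2
initial pred [258.4731495 182.0745823] [303.11335806 218.75937751]
initial seen 250 311 179
now 292 349 191
```

Two-view check: the specimen's top edge was seen at row 195.2, against 194.2 predicted if dropped and 192.2 if not, with its y at about 47 mm. The tray is therefore seated. Now the latch, with the shut fingers going behind (−y side of) the pin.

Call:
{"fn": "step_arm", "kwargs": {"steps": [13,18,0,0,1,25,37,-20,0,1,25,37,-60,0,1,25,37,-90,0,1,25,37,-104,0,1,25,37,-108,0,1,25,37,-108,0,1,25.5,40,-108,0,1,26,43,-108,0,1,26.5,46,-108,0,1]}}

```text
clock: 13.2
position: [0.4481, 0.0943, 0.0798]
tool_rot: [0.0, 0.762, 0.648, 0.0]
contact_force: [0.3, -0.4, -0.1]
finger_gap: -0.002
```

Run:
```python
from h import *
s=manip.observe(); print(s["clock"],s["position"],s["contact_force"],s["joints"])
o=np.array([520.,-38.3,0]);u=np.array([-.0639,.998,0]);x=np.array([.998,.0639,0])
p=s["position"]*1000; print("frame",(p-o)@x,(p-o)@u)
for th in np.radians([13,20,30,40,50,60,70,80,90]):
    ph=min(th,np.radians(60)); pin=np.array([-60*np.cos(th),145+60*np.sin(th)])
    F=pin-17*np.array([np.sin(ph),np.cos(ph)]); w=o+x*F[0]+u*F[1]; print(round(np.degrees(th)),w[:2].round(1),(w-p)[:2].round(1))
a=cams.capture("scene")["frame"][160:290,270:450]; b=cams.capture("wrist")["frame"]
cv2.imwrite("pics/s7.png",np.hstack([cv2.resize(a,(415,300),interpolation=cv2.INTER_CUBIC),cv2.resize(b,(385,300))]))
```

```text
13.2 [0.44809527 0.0943386  0.07976749] [ 0.3373187  -0.37039316 -0.08486997] [ 2.07475494e-01  2.88779625e-01 -5.77848839e-01  7.03119713e-01
  3.97832148e-05  1.93966139e+00]
frame -63.28531601868259 136.96803574511813
13 [448.8  99.4] [0.7 5. ]
20 [448.4 107. ] [ 0.3 12.6]
30 [449.4 117.8] [ 1.3 23.5]
40 [452.3 128.3] [ 4.2 33.9]
50 [457.  138.1] [ 8.9 43.7]
60 [463.3 146.9] [15.2 52.6]
70 [472.5 151.9] [24.4 57.6]
80 [482.4 155.3] [34.3 61. ]
90 [492.8 156.9] [44.7 62.5]
```

View pics/s7.png

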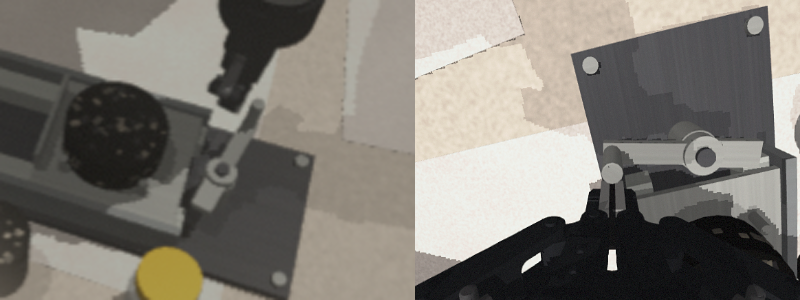

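Wrist view: the pin (612,172) stands straight ahead of the shut fingertips, and nothing is touching. I'll sweep it round the arc.

Call:
{"fn": "step_arm", "kwargs": {"steps": [0.5,3,0,0,1,0.7,5,0,0,1,0.4,9.3,0,-4,1,0.4,14.2,0,-8.5,1,0.8,19,0,-13,1,1.4,24,0,-17.5,1,2.6,28.8,0,-22,1,4.2,33.9,0,-27,1,6.3,39,0,-32,1,8.9,43.7,0,-37,1]}}

```text
clock: 14.55
position: [0.4559, 0.1374, 0.0792]
tool_rot: [0.0, 0.929, 0.371, -0.001]
contact_force: [-0.8, -1.3, 2.2]
finger_gap: -0.001
```

Call:
{"fn": "step_arm", "kwargs": {"steps": [3,4.5,0,-5,1,6.3,8.9,0,-10,1,9.5,11,0,-10,1,12.5,12.7,0,-10,1,15.5,13.9,0,-10,1,18.5,15,0,-10,1,21.5,16,0,-10,1,24.5,17,0,-10,1,27.5,17.7,0,-10,1,30.5,18.3,0,-10,1]}}

```text
clock: 15.8
position: [0.4874, 0.156, 0.0794]
tool_rot: [0.0, 0.957, 0.29, 0.0]
contact_force: [-1.4, -0.5, 0.6]
finger_gap: -0.0
```

Run:
```python
from h import *
s=manip.observe(); print(s["clock"],s["position"],s["contact_force"],s["joints"])
a=cams.capture("scene")["frame"][160:290,270:450]; b=cams.capture("wrist")["frame"]
cv2.imwrite("pics/s8.png",np.hstack([cv2.resize(a,(415,300),interpolation=cv2.INTER_CUBIC),cv2.resize(b,(385,300))]))
```

```text
15.8 [0.48738247 0.15602502 0.07935078] [-1.3845277  -0.4543919   0.60670495] [ 3.09821208e-01  3.68167823e-01 -4.51719705e-01  7.50726603e-01
 -2.82500341e-06  2.86247469e+00]
```

View pics/s8.png

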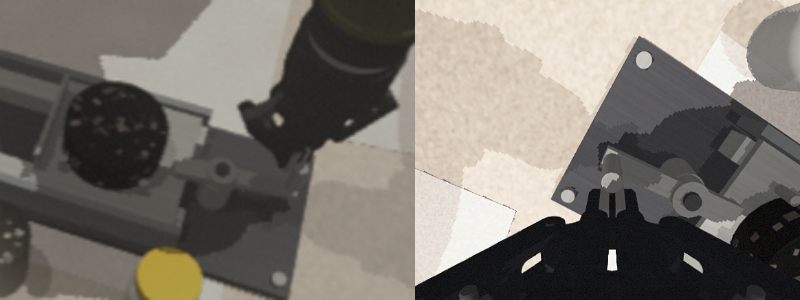

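The latch has turned almost to +y, with the tongue passing over the tray. I'll push gently to its stop.

Call:
{"fn": "step_arm", "kwargs": {"steps": [1,0.2,0,0,1,2,0.3,0,0,1,3,0.4,0,0,1,4,0.5,0,0,1,5,0.6,0,0,1,6,0.6,0,0,1,6.5,0.6,0,0,1,7,0.6,0,0,1,7,0.6,0,0,1,7,0.6,0,0,1]}}

```text
clock: 17.15
position: [0.4933, 0.1564, 0.0791]
tool_rot: [-0.0, 0.957, 0.29, -0.001]
contact_force: [-5.3, -0.6, 1.6]
finger_gap: 0.001
```

The force has risen to 5.3 N at the predicted stop position. I'll back off along −x, rise and check.

Call:
{"fn": "step_arm", "kwargs": {"steps": [-3,0,0,0,1,-15,0,0,0,1,-25,0,0,0,1,-25,0,30,0,1,-25,0,80,0,1,-40,10,120,8,1,-80,30,150,16,1,-120,60,160,24,1,-160,100,160,32,1,-180,140,160,40,1]}}

```text
clock: 18.4
position: [0.3118, 0.297, 0.2398]
tool_rot: [-0.0, 0.798, 0.602, 0.001]
contact_force: [1.5, 1.4, 0.4]
finger_gap: 0.001
```

Run:
```python
from h import *
s=manip.observe(); print(s["clock"],s["position"],s["contact_force"])
t=cams.capture("top");c=cams.capture("scene")
cv2.imwrite("pics/f.png",np.vstack([cv2.resize(t["frame"][110:260,145:395],(500,300),interpolation=cv2.INTER_CUBIC),cv2.resize(c["frame"][160:310,170:420],(500,300),interpolation=cv2.INTER_CUBIC)]))
```

```text
18.4 [0.31184559 0.29699667 0.23984427] [1.49607706 1.43576494 0.35194019]
```

View pics/f.png

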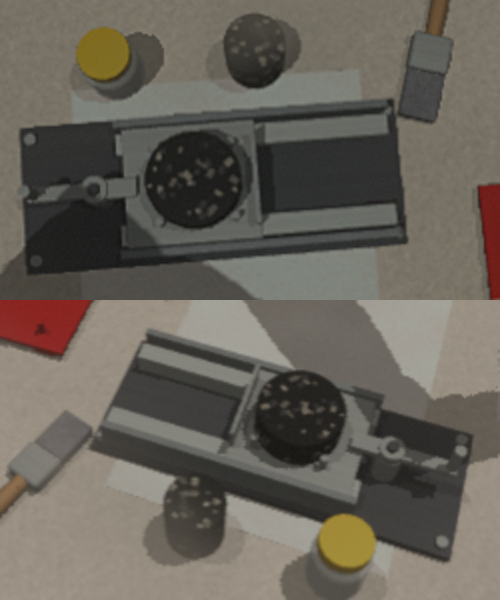

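Tongue over the tray's front edge (top view 105–138,187); handle along +y, pin at (23,190), hub (94,188). I'll check the angle, then hand in.

Run:
```python
from h import *
t=cams.capture("top");P=lambda a:np.array(a,float)/2+[144.75,109.75]
o=np.array([520.,-38.3]);R=np.array([[.998,.0639],[-.0639,.998]])
h=R@(onz(t,P([[94,188]]),.0565)[0,:2]*1000-o);p=R@(onz(t,P([[23,190]]),.0865)[0,:2]*1000-o);d=p-h
print(h,p,"angle",np.degrees(np.arctan2(d[1],-d[0])))
manip.job_done(); print(manip.observe()["clock"])
```

```text
[  1.47219911 144.56252114] [  1.38082834 205.01584484] angle 89.91340169186222
the job is handed in; nothing more can be done
the job is handed in; nothing more can be done
```

The tray is home and seated, the latch is turned to its stop over the tray's front edge, and the job is handed in. The last clock reading was about 18.5 s, against the 64 s limit.

- **Tray:** I pushed it by its end plate with the shut fingertips, slowing to 6–12 mm/s near home. The contact force read 3.5–4.6 N while sliding and fell to about zero where it should drop. A two-view check of the specimen fits a seated tray: its top edge was at row 195.2, against 194.2 predicted if dropped and 192.2 if not. The specimen's y was about 47 mm, within the 3 mm play around home.
- **Latch:** I pushed the pin round its arc until the force rose to 5.3 N at the predicted stop. The last top view gave a latch angle of about 89.9°, with the tongue over the tray's front edge.
- **Bystanders:** the jar, core and brush look unmoved in the last pictures, by eye only. The specimen was still between its posts, and the arm was clear of everything.

One check did not work: a simple darkness mask meant to confirm the specimen's outline was spoiled by shadows. The drop check therefore rests on edges I read off by eye, about 1 px from the dropped prediction. The latch tongue passing freely over the tray supports it.

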